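Pack the fermenter sample caddy

TASK

Pack the round steel caddy with the three posts: first stand the round stock bottle in its middle, then stand the three tall flat-capped sample tubes around it, one upright in each gap between the posts, so that they make a hexagonal cluster with the posts. Put no tube in the caddy before the bottle stands in it. Leave the two stubby domed tubes and the square bottle where they are.

Things in the scene. Friction and masses are not known exactly. Their poses are not given: they have to be found in the camera images.
- tube1_center (a point): tall sample tube, one of three alike: white upright cylinder, 28 mm diameter all the way up, 80 mm tall, about 40 g, the top 18 mm a grey flat-topped cap of the same diameter. Point: on its axis, half-way up (40 mm above its foot); z along the tube
- tube2_center (a point): tall sample tube, one of three alike: white upright cylinder, 28 mm diameter all the way up, 80 mm tall, about 40 g, the top 18 mm a grey flat-topped cap of the same diameter. Point: on its axis, half-way up (40 mm above its foot); z along the tube
- tube3_center (a point): tall sample tube, one of three alike: white upright cylinder, 28 mm diameter all the way up, 80 mm tall, about 40 g, the top 18 mm a grey flat-topped cap of the same diameter. Point: on its axis, half-way up (40 mm above its foot); z along the tube
- bottle_center (a point): the round stock bottle: white upright cylinder, 34 mm diameter up to 60 mm, then a sloping round shoulder and a grey cap 20 mm in diameter; 80 mm tall, about 70 g. Point: on its axis, half-way up (40 mm above its foot); z up
- short1_center (a point): look-alike, not wanted: stubby tube, one of two alike, white cylinder of the same 28 mm diameter but only 50 mm tall, with a grey domed (rounded) cap. Point: on its axis, half-way up (25 mm above its foot); z up
- short2_center (a point): look-alike, not wanted: stubby tube, one of two alike, white cylinder of the same 28 mm diameter but only 50 mm tall, with a grey domed (rounded) cap. Point: on its axis, half-way up (25 mm above its foot); z up
- square_bottle_center (a point): look-alike, not wanted: white bottle of square section 34 x 34 mm up to 60 mm, square shoulder, grey round cap 20 mm in diameter; 80 mm tall. Point: on its axis, half-way up (40 mm above its foot); z up
- caddy: round open steel caddy, fixed: outer diameter 132 mm, wall 4 mm thick, 20 mm high; floor 4 mm thick. Origin: on its axis at bench level; z up. Three fixed posts on the floor, 24 mm diameter, tops 16 mm above the bench, 40 mm from the axis at 60, 180, 300 degrees from its +x (counter-clockwise from above); empty bays between them, centres 40 mm from the axis at 0, 120, 240 degrees. The plain dish is not it
Mind the look-alikes: they are no part of the job. Leave any green or purple look-alike of the part that bears short1_center alone.

How it is judged:
By the outcome, as a careful person would: the job done as asked, in the order asked, and still so for the second after the job is handed in, with the robot touching nothing.
It also fails if it takes over 99 s, if anything falls off the work surface, if the arm or the gripper's body presses on something with over 40 N, if the wrist force passes 120 N, or if a joint passes its speed limit or range.

ROBOT

A 7-joint arm with a two-finger parallel gripper is mounted at the origin on the work surface. World frame = base frame: x ahead of the robot, y to its left, z up, the work surface at z = 0. Lengths are in m, angles in degrees, forces in N, time in s.
With the tool pointing down it reaches from about 0.425 to 1.025 m from the base axis. Payload 9.4 kg.
Tool frame: the origin (TCP) lies midway between the tips of the shut fingers; the grasp point (between the pads) lies robot.grip_point_offset behind it (robot.grip_point_offset is the distance from the TCP to the grasp point, in m); y points along the fingers, x is the direction in which the jaws open and shut, and the axes are right-handed (so a half turn about y gives the same grasp; the last joint's range is limited). The gripper opens to 93 mm and grips with 3 to 60 N. Pads are 15 mm wide; open, the fingers measure 128 mm over their backs; the gripper's body (75 mm by 188 mm) begins 65 mm behind the grasp point.
Start: joints at [-68.394, 34.337, -0.143, 91.639, 0.103, 54.024, -4.572], TCP at [0.318, 0.652, 0.219] pointing down, gripper open.
Joint ranges: [-147.43, 147.43], [-19.82, 112.94], [-74.19, 73.91], [6.32, 146.72], [-59.91, 239.91], [6.04, 106.73], [-150.56, 150.56]. Speed limits (degrees/s): [127.2, 127.2, 172.46, 172.46, 180, 180, 180].

INTERFACE

Orientations are given as a 3x3 rotation matrix whose columns are the frame's x, y, z axes.
In Python, from station import robot, imaging gives the robot as it stands.
- The arm moves only by the tool apply_moves, never from a script. Its argument "steps" is a list that holds one entry, the list of rows, each a list of 4 numbers: the shift along the tool's x, y, z scaled (see below), then the turn about the tool's y scaled (see below). In form: [[[dx, dy, dz, turn], ...]]. A call has 1 to 20 rows; each row is the pose to reach, as a shift and turn from the pose measured when the call began, along the tool's axes at that moment; what a row does not reach only later rows make up. The controller multiplies each number of a shift by 0.5 m and each number of a turn by 90 degrees. A row lasts 1/8 s, in which the tool goes at most 62.5 mm and 10.7 degrees, less where a joint would pass 70% of its speed; a pose out of reach is approached as far as the arm can. A call with a number of a shift or a turn outside -1 to 1 is refused whole. A call with a gripper value outside its range is refused whole. "jaw" is the gripper's target within -1 to 1 (fully open at 1, half-way at 0, shut at -1), set as the call begins (left out, the last holds). The fingers move at their own pace and stop on an object; "grip_force" is the grip in N (left out, the last holds). Time passes only in rows, so rows that repeat a pose let the fingers close. It gives the time, the measured TCP pose, the force and the opening at its end, in the units of the state.
- robot.state(): the state, without advancing time (a new reading comes with each control period).
- imaging.camera(name): name is "scene" or "top" or "wrist"; returns the picture (480x640x3 uint8, red, green, blue); there is no depth.
- imaging.calibration(name): a dict with "camera_matrix" (3x3 intrinsics, pixels), "cam_to_world" (4x4, takes a point from camera to world coordinates). Camera axes: x right, y down, z forward; pixel columns grow to the right and rows downward; lengths in m; the calibration is good to about 2 mm. A picture is of the moment at which its call begins: read the wrist's pose just before it. calibration takes no time and is no camera call; for the wrist camera it gives the pose at the moment of the call.
- robot.hand_in(): hands the job in, once; it reports no verdict.
Trained networks look in the newest picture that a camera, given by its name, has taken for a name from the list of things; names that differ only in an ending like _2 or _b are one class to them, and where a whole thing is asked for, a point or a joint stands for the part that bears it (a point fixed in the world has none). Each returns a list of dicts, best first, with "confidence" (0 to 1); they miss things now and then, are a little off and sometimes report something else, mostly with a low value. They report only what shows in the picture. A call takes as long as a camera call. They do not tell look-alikes from the thing itself.
- imaging.masks_of(camera, thing): "pixels" (480x640 bool, what is visible of it).
- imaging.tip_of(camera, thing): "at" ([x, y, z] in m, in world coordinates, good to about 4 mm: a listed point, or the origin of a listed thing).
The state is a dict: "t": time; "joint_positions": joint angles; "dq": joint speeds; "joint_efforts": joint torques, N m; "eef_pos": TCP position; "tcp_rot": TCP orientation; "ft_force": force on the tool from outside, world axes, zero at the start; "wrist_torque": the same for the moment, N m; "width": finger opening in m.
Only numpy, scipy, OpenCV 4.12 (cv2) and the standard library are available. Lean on these libraries where they do the work, as an engineer would, in place of code of your own. Each camera call takes 0.05 s, during which the arm holds its last target.

## Working session

There is one attempt and no reset: what is moved stays moved. The work goes in short steps, Python scripts to look and compute and a tool call to move; the robot and the scene stay as the last step left them, time stands still between calls to the robot, and variables do not carry over. Pictures are saved under pics/ and viewed, and the job is handed in when it is done.

Besides the shell and the picture viewer there is one more tool, called after "Emit:" by a JSON object that holds its "method" and its "body". apply_moves: Moves the arm, as the interface text tells. Its arguments: {"type":"object","properties":{"steps":{"type":"array","items":{"type":"array","items":{"type":"array","items":{"type":"number"}}}},"jaw":{"type":"number"},"grip_force":{"type":"number"}},"required":["steps"]}

```bash
ls; mkdir -p pics; python3 - <<'E'
from station import robot, imaging
import cv2, numpy as np
s=robot.state(); print({k:np.round(v,3).tolist() for k,v in s.items()}); print(robot.grip_point_offset)
for n in ["top","scene","wrist"]:
    im=imaging.camera(n); cv2.imwrite(f"pics/{n}0.png",im[:,:,::-1]); c=imaging.calibration(n); print(n,np.round(c["camera_matrix"],1).tolist(),np.round(c["cam_to_world"],3).tolist())
E
```

```text
pics
{'t': 0.0, 'joint_positions': [-68.394, 34.385, -0.147, 91.682, 0.102, 54.022, -4.571], 'dq': [0.043, -0.055, -0.047, -0.101, 0.073, -0.076, 0.056], 'joint_efforts': [-0.0, -76.506, 1.497, -25.237, -0.052, 0.017, 0.0], 'eef_pos': [0.318, 0.651, 0.218], 'tcp_rot': [[0.438, -0.001, -0.899], [0.899, -0.001, 0.438], [-0.002, -1.0, -0.0]], 'ft_force': [0.974, -0.098, -0.332], 'wrist_torque': [-0.034, 0.006, -0.026], 'width': 0.093}
0.0188
top [[505.0, 0.0, 319.7], [0.0, 505.0, 249.4], [0.0, 0.0, 1.0]] [[-0.005, -0.994, 0.106, 0.455], [-1.0, 0.002, -0.03, 0.02], [0.03, -0.106, -0.994, 0.835], [0.0, 0.0, 0.0, 1.0]]
scene [[538.1, 0.0, 322.3], [0.0, 538.1, 244.7], [0.0, 0.0, 1.0]] [[-0.156, 0.723, -0.673, 1.037], [0.988, 0.118, -0.101, 0.081], [0.007, -0.681, -0.732, 0.587], [0.0, 0.0, 0.0, 1.0]]
wrist [[427.5, 0.0, 316.3], [0.0, 427.5, 242.1], [0.0, 0.0, 1.0]] [[0.438, 0.865, 0.245, 0.25], [0.899, -0.421, -0.12, 0.684], [-0.0, 0.273, -0.962, 0.383], [0.0, 0.0, 0.0, 1.0]]
```

View pics/top0.png

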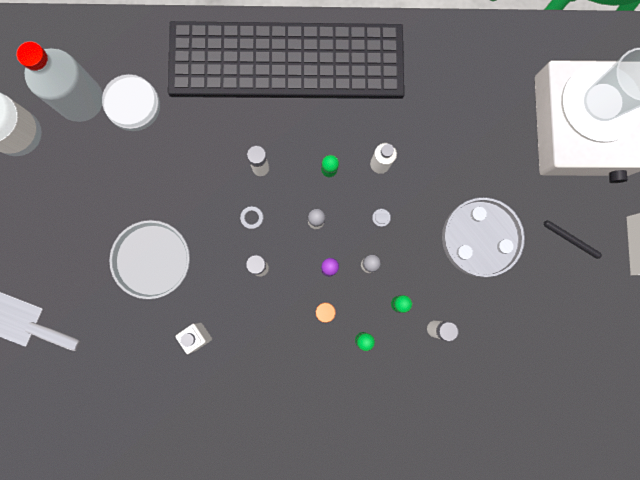

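View pics/scene0.png

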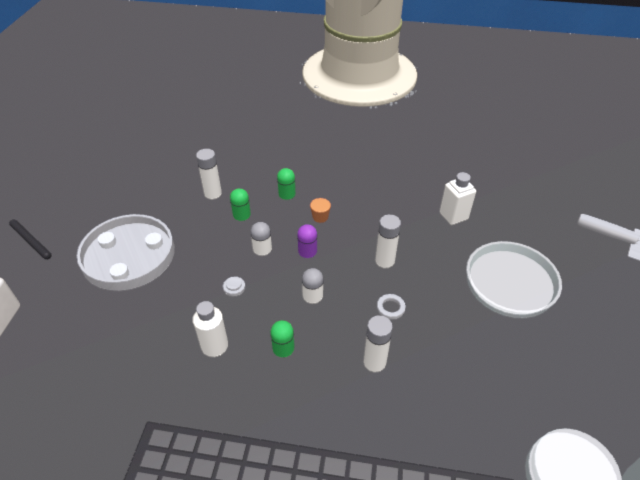

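View pics/wrist0.png

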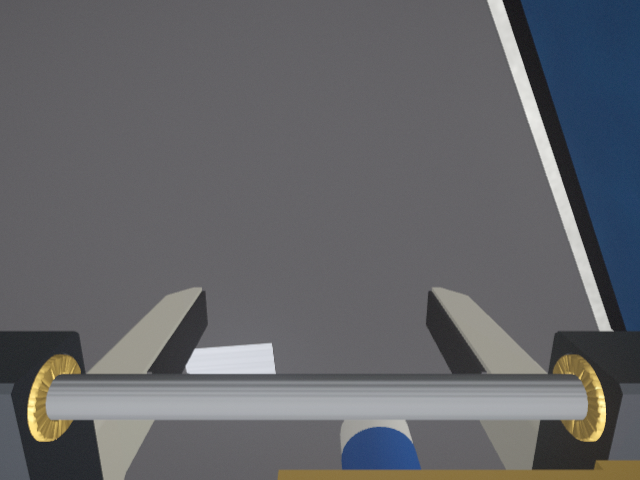

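```bash
cat > h.py <<'E'
from station import robot, imaging
import cv2, numpy as np
def proj(c,P):
    P=np.atleast_2d(P); T=np.linalg.inv(c["cam_to_world"]); q=P@T[:3,:3].T+T[:3,3]; q=q@c["camera_matrix"].T; return q[:,:2]/q[:,2:]
def onplane(c,uv,z):
    M=c["cam_to_world"]; d=M[:3,:3]@np.linalg.inv(c["camera_matrix"])@np.array([uv[0],uv[1],1.]); o=M[:3,3]; return o+d*(z-o[2])/d[2]
E
python3 - <<'E'
from h import *
for n in ["top","scene"]:
    imaging.camera(n)
    c=imaging.calibration(n)
    for t in ["tube1_center","bottle_center","short1_center","square_bottle_center","caddy"]:
        for d in imaging.tip_of(n,t): print(n,t,np.round(d["at"],4),round(d["confidence"],2),np.round(proj(c,d["at"])[0]))
print(robot.state()["t"])
E
python3 - <<'E'
import cv2
a=cv2.imread('pics/top0.png');cv2.imwrite('pics/top0c.png',cv2.resize(a[120:370,170:540],None,fx=2.1,fy=2.1,interpolation=2))
E
```

```text
top tube1_center [0.6811 0.0907 0.0434] 0.6 [260. 162.]
top tube1_center [0.5941 0.0029 0.0237] 0.32 [315. 217.]
top bottle_center [ 0.6874 -0.108   0.0425] 0.75 [383. 158.]
top short1_center [ 0.519 -0.087  0.022] 0.78 [370. 263.]
top short1_center [ 0.3966 -0.0726  0.0245] 0.78 [363. 340.]
top short1_center [ 0.5142 -0.0209  0.0245] 0.76 [330. 266.]
top short1_center [ 0.4546 -0.1375  0.0241] 0.59 [402. 303.]
top short1_center [ 0.6793 -0.0236  0.0276] 0.56 [331. 165.]
top square_bottle_center [0.4026 0.1907 0.0357] 0.97 [194. 338.]
top caddy [ 0.5601 -0.2774  0.0014] 0.58 [481. 239.]
top caddy [ 0.6907 -0.1096  0.0417] 0.28 [384. 156.]
scene tube1_center [0.682  0.0903 0.0443] 0.79 [374. 341.]
scene short1_center [ 0.4535 -0.1309  0.0211] 0.95 [243. 205.]
scene short1_center [ 0.3893 -0.0738  0.0267] 0.9 [287. 179.]
scene short1_center [ 0.5181 -0.0866  0.0246] 0.89 [261. 236.]
scene short1_center [ 0.6804 -0.0202  0.024 ] 0.86 [283. 337.]
scene short1_center [ 0.5083 -0.0238  0.0264] 0.81 [305. 236.]
scene square_bottle_center [0.401  0.1903 0.043 ] 0.94 [457. 194.]
scene caddy [ 0.5639 -0.2773 -0.0022] 0.92 [128. 256.]
0.75
```

View pics/top0c.png

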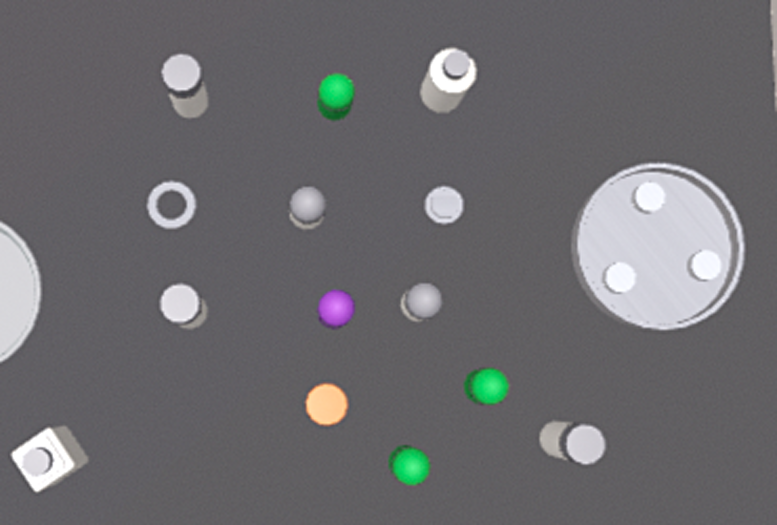

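```bash
cat > fit.py <<'E'
from h import *
from scipy.optimize import minimize
th=np.linspace(0,2*np.pi,72,endpoint=False)
def rings(rz): return np.vstack([np.c_[r*np.cos(th),r*np.sin(th),np.full(72,z)] for r,z in rz])
tube=rings([(.014,0),(.014,.08)]); bottle=rings([(.017,0),(.017,.06),(.010,.066),(.010,.08)]); short=rings([(.014,0),(.014,.036),(.01,.046),(.004,.05)]); cad=rings([(.066,0),(.066,.02)])
def blob(im,uv):
    bg=np.median(im[380:470,250:450].reshape(-1,3),0) if 0 else None
    g=cv2.cvtColor(im,cv2.COLOR_RGB2GRAY).astype(int)
    m=cv2.absdiff(im,cv2.medianBlur(im,101)).max(2)>22
    m=cv2.morphologyEx(m.astype(np.uint8),cv2.MORPH_CLOSE,np.ones((3,3)))
    _,lab=cv2.connectedComponents(m); u,v=map(int,np.round(uv)); l=lab[v-4:v+5,u-4:u+5]; l=l[l>0]
    if len(l)==0: return None
    M=(lab==np.bincount(l).argmax()).astype(np.uint8)
    cs,_=cv2.findContours(M,cv2.RETR_EXTERNAL,cv2.CHAIN_APPROX_NONE); return cv2.drawContours(M*0,cs,-1,1,-1)
def fit(model,xy0,views):
    # views: list of (calib, mask); IoU w/ subpixel polygons at 4x
    S=4
    crops=[]
    for c,m in views:
        v,u=np.where(m); b=(u.min()-8,v.min()-8,u.max()+9,v.max()+9)
        big=cv2.resize(m[b[1]:b[3],b[0]:b[2]]*255,None,fx=S,fy=S,interpolation=cv2.INTER_LINEAR)>127
        crops.append((c,b,big))
    def cost(p):
        s=0
        for c,b,big in crops:
            q=(proj(c,model+[p[0]/1000,p[1]/1000,0])+.5-np.array(b[:2]))*S-.5
            h=cv2.convexHull(np.round(q*16).astype(np.int32)); r=np.zeros(big.shape,np.uint8); cv2.fillConvexPoly(r,h,1,shift=4); r=r>0
            s+=1-(r&big).sum()/(r|big).sum()
        return s/len(crops)
    r=minimize(cost,np.array(xy0)*1000,method="Nelder-Mead",options=dict(initial_simplex=np.array(xy0)*1000+[[-3,-2],[4,0],[0,4]],xatol=.05))
    return r.x/1000,r.fun
E
python3 - <<'E'
from fit import *
C={n:imaging.calibration(n) for n in("top","scene")}
I={n:cv2.imread(f"pics/{n}0.png")[:,:,::-1].copy() for n in C}
th0={"A":(tube,(256,157),(376,350)),"B":(tube,(256,265),(387,245)),"C":(tube,(445,331),(209,180)),"bottle":(bottle,(382,160),(210,335)),"caddy":(cad,(483,212),(128,250)),"s1":(short,(317,217),(313,288)),"s2":(short,(372,263),(261,238))}
for k,(mod,ut,us) in th0.items():
    x0=onplane(C["top"],ut,.06)[:2]
    out=[]
    vs=[(C["top"],blob(I["top"],ut)),(C["scene"],blob(I["scene"],us))]
    for v in ([vs[0]],[vs[1]],vs):
        try: p,f=fit(mod,x0,v); out.append((np.round(p,4).tolist(),round(f,3)))
        except Exception as e: out.append(str(e)[:40])
    print(k,out)
E
```

```text
A [([0.6827, 0.0941], np.float64(0.047)), ([0.6834, 0.0944], np.float64(0.349)), ([0.683, 0.0942], np.float64(0.2))]
B [([0.5139, 0.0935], np.float64(0.045)), ([0.5141, 0.0939], np.float64(0.301)), ([0.5139, 0.0937], np.float64(0.174))]
C [([0.4125, -0.195], np.float64(0.045)), ([0.4137, -0.1943], np.float64(0.295)), ([0.4126, -0.1948], np.float64(0.172))]
bottle [([0.6911, -0.1086], np.float64(0.05)), ([0.6912, -0.1083], np.float64(0.037)), ([0.6911, -0.1084], np.float64(0.044))]
caddy [([0.5634, -0.2771], np.float64(0.019)), ([0.5624, -0.2769], np.float64(0.014)), ([0.563, -0.2769], np.float64(0.019))]
s1 [([0.5925, 0.001], np.float64(0.069)), ([0.5925, 0.0009], np.float64(0.113)), ([0.5925, 0.0009], np.float64(0.091))]
s2 [([0.5189, -0.0864], np.float64(0.1)), ([0.5189, -0.087], np.float64(0.111)), ([0.5189, -0.0869], np.float64(0.108))]
```

```bash
python3 - <<'E'
from fit import *
c=imaging.calibration("top"); im=cv2.imread("pics/top0.png")
g=im[190:280,440:530].min(2); m=(g>238).astype(np.uint8)
n,l,s,ce=cv2.connectedComponentsWithStats(m)
for i in range(1,n):
    if s[i,4]>40:
        p=onplane(c,ce[i]+[440,190],.016)[:2]-[.563,-.2769]; print(s[i],ce[i]+[440,190],np.round(p*1000,1),round(np.hypot(*p)*1000,1),np.degrees(np.arctan2(p[1],p[0])))
a=cv2.imread('pics/scene0.png');cv2.imwrite('pics/scene0c.png',cv2.resize(a[140:380,70:470],None,fx=2,fy=2,interpolation=2))
E
```

```text
[ 33  17  13  13 138] [479.18115942 213.11594203] [39.4  6.5] 39.9 9.316271288182493
[ 60  50  13  13 136] [506.09558824 245.84558824] [-15.4 -36.3] 39.4 -112.99928940263037
[ 19  55  13  14 142] [465.06338028 251.70422535] [-25.   32.4] 40.9 127.63589262337558
```

View pics/scene0c.png

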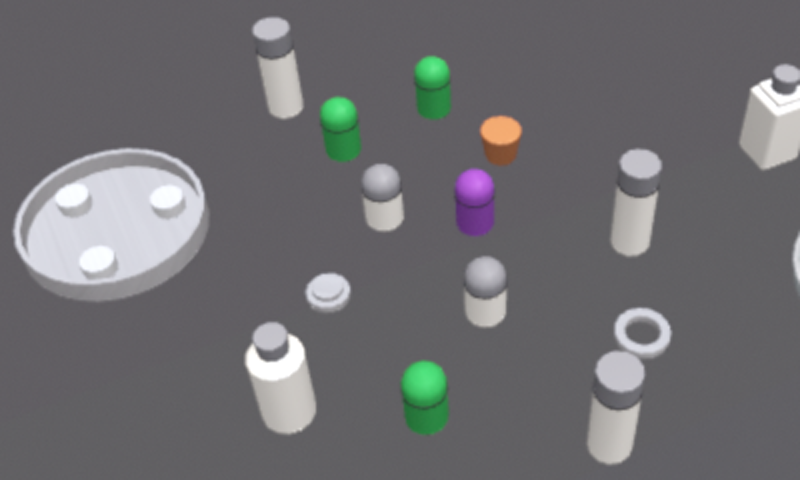

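```bash
cat > plan.py <<'E'
from h import *
import sys
a=list(map(float,sys.argv[1:]))  # x y yaw z...
s=robot.state(); R=s["tcp_rot"]; R=np.array(R); p=np.array(s["eef_pos"])
yaw=np.degrees(np.arctan2(R[1,0],R[0,0])); 
print("t",round(s["t"],2),"pos",np.round(p,4),"yaw",round(yaw,2),"w",round(s["width"],4),"F",np.round(s["ft_force"],2))
d=-(a[2]-yaw); d=(d+90)%180-90
for z in a[3:]: print(z,np.round(R.T@(np.array([a[0],a[1],z])-p)/.5,4),"turn",round(d/90,4))
E
python3 plan.py .6911 -.1085 -22 .218 .12 .026
```

```text
t 0.75 pos [0.3179 0.6516 0.2187] yaw 64.0 w 0.0931 F [-0.46  0.   -0.52]
0.218 [-1.0391e+00  1.3000e-03 -1.3374e+00] turn 0.9556
0.12 [-1.0392  0.1973 -1.3374] turn 0.9556
0.026 [-1.0392  0.3853 -1.3374] turn 0.9556
```

Emit:
{"method": "apply_moves", "body": {"steps": [[[-0.8,0,-1.0,0.956],[-0.8,0,-1.0,0.956],[-0.8,0,-1.0,0.956],[-0.8,0,-1.0,0.956],[-0.8,0,-1.0,0.956],[-0.8,0,-1.0,0.956],[-0.8,0,-1.0,0.956],[-0.8,0,-1.0,0.956],[-0.8,0,-1.0,0.956],[-0.8,0,-1.0,0.956],[-0.8,0,-1.0,0.956],[-0.8,0,-1.0,0.956],[-0.8,0,-1.0,0.956],[-0.8,0,-1.0,0.956]]], "jaw": 0.4, "grip_force": 15}}

```text
t: 2.5
eef_pos: [0.5914, 0.0749, 0.2186]
tcp_rot: [[0.928, -0.0, 0.373], [-0.373, 0.001, 0.928], [-0.001, -1.0, 0.0]]
ft_force: [-0.3, -0.4, -0.0]
width: 0.0649
```

```bash
python3 plan.py .6911 -.1085 -22 .218 .12 .026
```

```text
t 2.5 pos [0.5914 0.0749 0.2186] yaw -21.88 w 0.0649 F [-0.34 -0.4  -0.02]
0.218 [ 0.3218  0.0008 -0.2661] turn 0.0013
0.12 [ 0.3219  0.1968 -0.2662] turn 0.0013
0.026 [ 0.3221  0.3848 -0.2663] turn 0.0013
```

Emit:
{"method": "apply_moves", "body": {"steps": [[[0.322,0.1,-0.266,0],[0.322,0.197,-0.266,0],[0.322,0.197,-0.266,0],[0.322,0.197,-0.266,0],[0.322,0.197,-0.266,0],[0.322,0.197,-0.266,0]]]}}

```text
t: 3.25
eef_pos: [0.691, -0.1066, 0.1199]
tcp_rot: [[0.929, -0.001, 0.371], [-0.371, 0.002, 0.929], [-0.001, -1.0, 0.001]]
ft_force: [1.0, 0.3, 0.2]
width: 0.0652
```

```bash
python3 - <<'E'
from h import *
c=imaging.calibration("wrist");im=imaging.camera("wrist")[:,:,::-1].copy()
for z in(0,.08):
  u=proj(c,[.6911,-.1085,z])[0]; print(u); cv2.circle(im,tuple(int(i) for i in u),3,(0,0,255),-1)
cv2.imwrite("pics/w1.png",im)
E
python3 plan.py .6911 -.1085 -22 .026
```

```text
[317.35857211 237.85008451]
[317.50021131 278.71535337]
t 3.3 pos [ 0.6912 -0.1062  0.1204] yaw -21.75 w 0.0651 F [ 0.62 -0.43  0.7 ]
0.026 [ 0.0017  0.1887 -0.0046] turn 0.0028
```

View pics/w1.png

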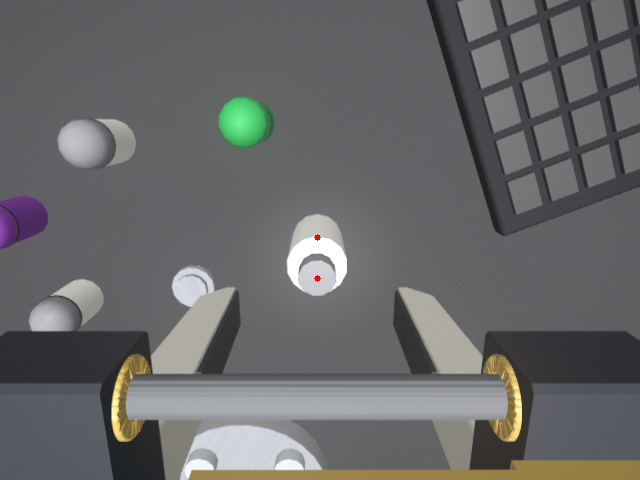

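Emit:
{"method": "apply_moves", "body": {"steps": [[[0.002,0.08,-0.004,0],[0.002,0.15,-0.004,0],[0.002,0.189,-0.004,0],[0.002,0.189,-0.004,0],[0.002,0.189,-0.004,0]]]}}

```text
t: 3.92
eef_pos: [0.6922, -0.1081, 0.0273]
tcp_rot: [[0.929, 0.002, 0.37], [-0.37, 0.001, 0.929], [0.001, -1.0, 0.002]]
ft_force: [0.6, 1.0, 0.7]
width: 0.0652
```

Emit:
{"method": "apply_moves", "body": {"steps": [[[0,0,0,0],[0,0,0,0],[0,0,0,0],[0,0,0,0],[0,0,0,0],[0,0,0,0]]], "jaw": -1, "grip_force": 15}}

```text
t: 4.68
eef_pos: [0.6922, -0.1081, 0.0275]
tcp_rot: [[0.929, 0.002, 0.37], [-0.37, 0.002, 0.929], [0.001, -1.0, 0.002]]
ft_force: [-0.1, 1.3, 5.2]
width: 0.034
```

```bash
python3 plan.py .6911 -.1085 -22 .026; python3 plan.py .5628 -.2765 -22 .140 .0295
```

```text
t 4.67 pos [ 0.6922 -0.1081  0.0275] yaw -21.73 w 0.034 F [-0.1   1.33  5.17]
0.026 [-0.0017  0.0029 -0.0016] turn 0.003
t 4.67 pos [ 0.6922 -0.1081  0.0275] yaw -21.73 w 0.034 F [-0.1   1.33  5.17]
0.14 [-0.1154 -0.226  -0.4083] turn 0.003
0.0295 [-0.1156 -0.005  -0.4087] turn 0.003
```

Emit:
{"method": "apply_moves", "body": {"steps": [[[0,-0.06,0,0],[0,-0.14,0,0],[0,-0.2,0,0],[-0.03,-0.2,-0.1,0],[-0.058,-0.2,-0.2,0],[-0.087,-0.2,-0.3,0],[-0.115,-0.2,-0.37,0],[-0.115,-0.2,-0.408,0],[-0.115,-0.2,-0.408,0],[-0.115,-0.2,-0.408,0],[-0.115,-0.2,-0.408,0],[-0.115,-0.2,-0.408,0]]]}}

```text
t: 6.18
eef_pos: [0.5637, -0.2754, 0.1268]
tcp_rot: [[0.93, 0.002, 0.369], [-0.369, 0.002, 0.93], [0.001, -1.0, 0.002]]
ft_force: [-0.4, -0.4, -0.8]
width: 0.0336
```

```bash
python3 plan.py .5628 -.2765 -22 .06 .0325
```

```text
t 6.17 pos [ 0.5637 -0.2754  0.1268] yaw -21.63 w 0.0336 F [-0.44 -0.36 -0.77]
0.06 [-0.001   0.1337 -0.0031] turn 0.0041
0.0325 [-0.0011  0.1887 -0.0032] turn 0.0041
```

Emit:
{"method": "apply_moves", "body": {"steps": [[[-0.001,0.06,-0.003,0],[-0.001,0.12,-0.003,0],[-0.001,0.16,-0.003,0],[-0.001,0.18,-0.003,0],[-0.001,0.189,-0.003,0],[-0.001,0.19,-0.003,0],[-0.001,0.19,-0.003,0]]]}}

```text
t: 7.05
eef_pos: [0.5632, -0.2766, 0.0325]
tcp_rot: [[0.93, 0.003, 0.369], [-0.369, 0.001, 0.93], [0.002, -1.0, 0.002]]
ft_force: [0.8, 0.2, -0.6]
width: 0.0337
```

```bash
python3 plan.py .5628 -.2765 -22 .0315; python3 - <<'E'
from h import *
cv2.imwrite("pics/s2.png",imaging.camera("scene")[150:350,30:330,::-1].repeat(2,0).repeat(2,1))
E
```

```text
t 7.05 pos [ 0.5632 -0.2766  0.0325] yaw -21.64 w 0.0337 F [ 0.82  0.17 -0.62]
0.0315 [-0.0009  0.002  -0.0001] turn 0.004
```

View pics/s2.png

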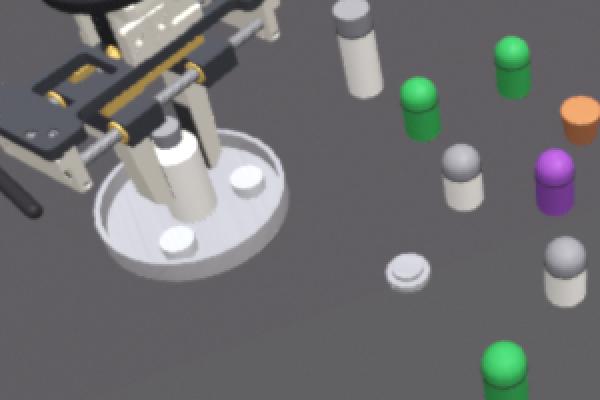

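Emit:
{"method": "apply_moves", "body": {"steps": [[[-0.001,0.002,0,0],[-0.001,0.002,0,0],[-0.001,0.002,0,0]]]}}

```text
t: 7.48
eef_pos: [0.5628, -0.2764, 0.0316]
tcp_rot: [[0.93, 0.003, 0.369], [-0.369, 0.001, 0.93], [0.002, -1.0, 0.002]]
ft_force: [0.5, -0.3, -0.0]
width: 0.0338
```

Emit:
{"method": "apply_moves", "body": {"steps": [[[0,0,0,0],[0,0,0,0],[0,0,0,0],[0,0,0,0],[0,-0.06,0,0],[0,-0.16,0,0],[0,-0.25,0,0],[0,-0.25,0,0]]], "jaw": 0.3}}

```text
t: 8.48
eef_pos: [0.5641, -0.2776, 0.1601]
tcp_rot: [[0.929, 0.008, 0.369], [-0.369, -0.001, 0.929], [0.008, -1.0, 0.002]]
ft_force: [-0.2, -0.6, -0.1]
width: 0.0605
```

```bash
python3 plan.py .4126 -.1948 98 .14 .036; python3 plan.py .4126 -.1948 38 .14 .036
```

```text
t 8.47 pos [ 0.5641 -0.2776  0.1601] yaw -21.64 w 0.0605 F [-0.22 -0.55 -0.1 ]
0.14 [-0.3429  0.0375  0.042 ] turn 0.6706
0.036 [-0.3446  0.2455  0.0415] turn 0.6706
t 8.47 pos [ 0.5641 -0.2776  0.1601] yaw -21.64 w 0.0605 F [-0.22 -0.55 -0.1 ]
0.14 [-0.3429  0.0375  0.042 ] turn -0.6627
0.036 [-0.3446  0.2455  0.0415] turn -0.6627
```

Emit:
{"method": "apply_moves", "body": {"steps": [[[-0.08,0,0,0.11],[-0.18,0.0,0.02,0.22],[-0.28,0.02,0.04,0.34],[-0.343,0.037,0.042,0.45],[-0.343,0.037,0.042,0.56],[-0.343,0.037,0.042,0.67],[-0.343,0.037,0.042,0.67],[-0.343,0.037,0.042,0.67],[-0.343,0.037,0.042,0.67],[-0.343,0.037,0.042,0.67]]]}}

```text
t: 9.72
eef_pos: [0.4125, -0.1949, 0.1403]
tcp_rot: [[0.141, 0.009, 0.99], [-0.99, -0.001, 0.141], [0.002, -1.0, 0.008]]
ft_force: [0.2, -0.7, -0.2]
width: 0.0604
```

```bash
python3 plan.py .4126 -.1948 98 .14 .036;python3 - <<'E'
from h import *
c=imaging.calibration("wrist");im=imaging.camera("wrist")[:,:,::-1].copy()
for z in(0,.08):
  u=proj(c,[.4126,-.1948,z])[0]; print(u); cv2.circle(im,tuple(int(i) for i in u),3,(0,0,255),-1)
cv2.imwrite("pics/w2.png",im)
E
```

```text
t 9.72 pos [ 0.4125 -0.1949  0.1403] yaw -81.9 w 0.0604 F [ 0.21 -0.66 -0.2 ]
0.14 [-0.0003  0.0006  0.0002] turn 0.0011
0.036 [-0.0007  0.2086 -0.0015] turn 0.0011
[315.8104615  229.67553185]
[315.79458093 263.63288237]
```

View pics/w2.png

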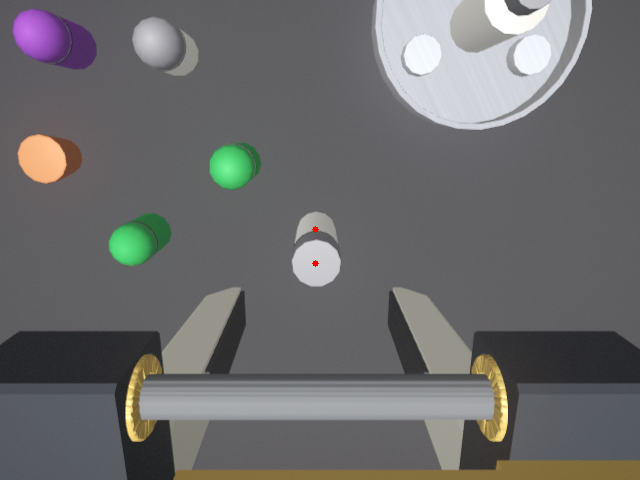

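Emit:
{"method": "apply_moves", "body": {"steps": [[[0,0.08,-0.001,0],[0,0.16,-0.001,0],[0,0.208,-0.001,0],[0,0.208,-0.001,0],[0,0.208,-0.001,0]]]}}

```text
t: 10.4
eef_pos: [0.413, -0.1954, 0.0369]
tcp_rot: [[0.14, 0.009, 0.99], [-0.99, -0.001, 0.14], [0.002, -1.0, 0.009]]
ft_force: [0.5, -0.1, -0.3]
width: 0.0603
```

Emit:
{"method": "apply_moves", "body": {"steps": [[[0,0,0,0],[0,0,0,0],[0,0,0,0],[0,0,0,0],[0,0,0,0],[0,0,0,0]]], "jaw": -1, "grip_force": 12}}

```text
t: 11.15
eef_pos: [0.4132, -0.1954, 0.0371]
tcp_rot: [[0.14, 0.009, 0.99], [-0.99, -0.001, 0.14], [0.002, -1.0, 0.009]]
ft_force: [-0.9, 0.2, 5.5]
width: 0.0278
```

```bash
python3 plan.py .5232 -.2821 98 .14 .0405
```

```text
t 11.15 pos [ 0.4132 -0.1954  0.0371] yaw -81.93 w 0.0278 F [-0.9   0.25  5.53]
0.14 [ 0.2031 -0.2036  0.1953] turn 0.0008
0.0405 [ 0.2027 -0.0046  0.1935] turn 0.0008
```

Emit:
{"method": "apply_moves", "body": {"steps": [[[0,-0.08,0,0],[0,-0.16,0,0],[0.02,-0.203,0.02,0],[0.08,-0.203,0.08,0],[0.14,-0.203,0.135,0],[0.19,-0.203,0.185,0],[0.203,-0.203,0.195,0],[0.203,-0.203,0.195,0],[0.203,-0.203,0.195,0],[0.203,-0.203,0.195,0]]]}}

```text
t: 12.4
eef_pos: [0.5224, -0.2814, 0.1398]
tcp_rot: [[0.14, 0.009, 0.99], [-0.99, -0.0, 0.14], [0.001, -1.0, 0.009]]
ft_force: [0.2, 0.6, 0.2]
width: 0.0276
```

```bash
python3 plan.py .5232 -.2821 98 .06 .0415; python3 - <<'E'
from h import *
cv2.imwrite("pics/w3.png",imaging.camera("wrist")[:,:,::-1])
E
```

```text
t 12.4 pos [ 0.5224 -0.2814  0.1398] yaw -81.93 w 0.0276 F [0.23 0.65 0.16]
0.06 [0.0014 0.1596 0.    ] turn 0.0008
0.0415 [ 0.0013  0.1966 -0.0003] turn 0.0008
```

View pics/w3.png

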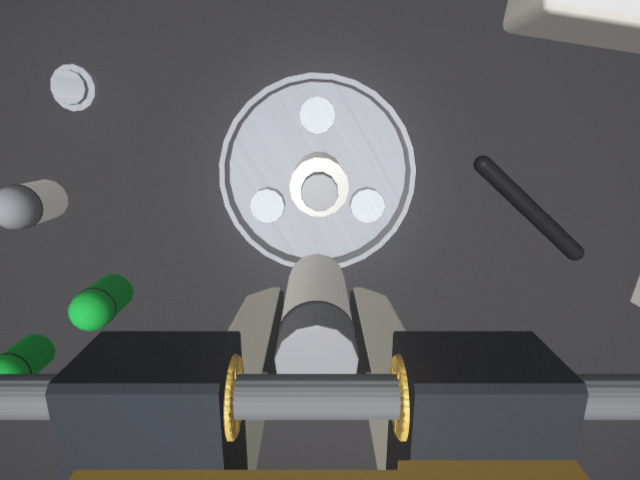

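Emit:
{"method": "apply_moves", "body": {"steps": [[[0.001,0.06,0,0],[0.001,0.12,0,0],[0.001,0.16,0,0],[0.001,0.185,0,0],[0.001,0.197,0,0],[0.001,0.198,0,0],[0.001,0.199,0,0],[0.001,0.199,0,0]]]}}

```text
t: 13.45
eef_pos: [0.5238, -0.2822, 0.0408]
tcp_rot: [[0.141, 0.01, 0.99], [-0.99, -0.001, 0.141], [0.002, -1.0, 0.01]]
ft_force: [1.2, -0.2, 0.4]
width: 0.0279
```

```bash
python3 plan.py .5232 -.2821 98 .0412; python3 - <<'E'
from h import *
cv2.imwrite("pics/w4.png",imaging.camera("wrist")[:,:,::-1])
E
```

```text
t 13.45 pos [ 0.5238 -0.2822  0.0408] yaw -81.92 w 0.0279 F [ 1.19 -0.2   0.44]
0.0412 [-0.0003 -0.0008 -0.0012] turn 0.0009
```

View pics/w4.png

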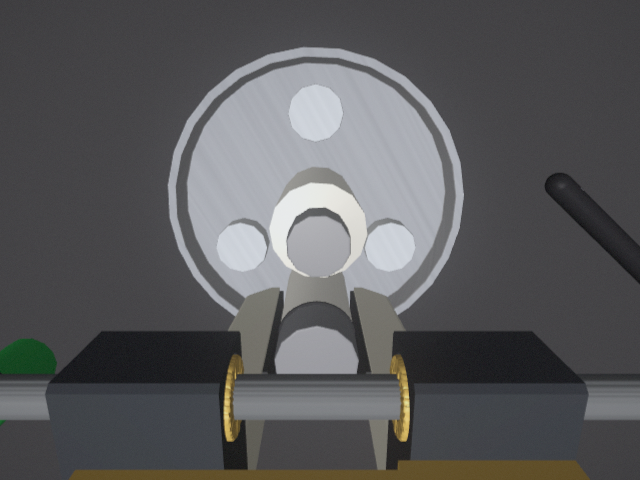

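Emit:
{"method": "apply_moves", "body": {"steps": [[[0,0,0,0],[0,0,0,0],[0,0,0,0],[0,0,0,0],[0,-0.06,0,0],[0,-0.16,0,0],[0,-0.25,0,0],[0,-0.25,0,0]]], "jaw": 0.3}}

```text
t: 14.5
eef_pos: [0.5239, -0.2831, 0.1688]
tcp_rot: [[0.141, 0.015, 0.99], [-0.99, -0.003, 0.141], [0.005, -1.0, 0.014]]
ft_force: [-0.0, -0.8, 0.1]
width: 0.0604
```

```bash
python3 plan.py .5139 .0937 38 .16 .14 .036; python3 - <<'E'
from h import *
cv2.imwrite("pics/s5.png",imaging.camera("scene")[150:350,30:330,::-1].repeat(2,0).repeat(2,1))
E
```

```text
t 14.5 pos [ 0.5239 -0.2831  0.1688] yaw -81.92 w 0.0604 F [-0.02 -0.84  0.11]
0.16 [-0.749   0.0154  0.086 ] turn 0.6676
0.14 [-0.7491  0.0554  0.0854] turn 0.6676
0.036 [-0.7501  0.2633  0.0824] turn 0.6676
```

View pics/s5.png

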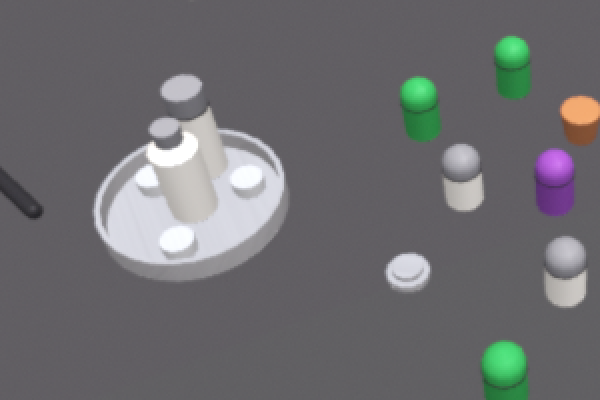

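Emit:
{"method": "apply_moves", "body": {"steps": [[[-0.08,0,0.01,-0.11],[-0.19,0.0,0.02,-0.22],[-0.3,0.0,0.03,-0.34],[-0.41,0.02,0.05,-0.45],[-0.52,0.03,0.06,-0.56],[-0.63,0.04,0.07,-0.667],[-0.72,0.055,0.085,-0.667],[-0.749,0.055,0.085,-0.667],[-0.749,0.055,0.085,-0.667],[-0.749,0.055,0.085,-0.667],[-0.749,0.055,0.085,-0.667],[-0.749,0.055,0.085,-0.667]]]}}

```text
t: 16.05
eef_pos: [0.513, 0.0936, 0.1391]
tcp_rot: [[0.927, 0.013, 0.374], [-0.374, -0.001, 0.927], [0.012, -1.0, 0.004]]
ft_force: [0.0, -0.6, -0.2]
width: 0.0603
```

```bash
python3 plan.py .5139 .0937 -22 .14 .036;python3 - <<'E'
from h import *
c=imaging.calibration("wrist");im=imaging.camera("wrist")[:,:,::-1].copy()
for z in(0,.08):
  u=proj(c,[.5139,.0937,z])[0]; print(u); cv2.circle(im,tuple(int(i) for i in u),3,(0,0,255),-1)
cv2.imwrite("pics/w6.png",im)
E
```

```text
t 16.05 pos [0.513  0.0936 0.1391] yaw -21.96 w 0.0603 F [ 0.02 -0.57 -0.21]
0.14 [ 0.0015 -0.0018  0.0009] turn 0.0004
0.036 [-1.100e-03  2.061e-01  2.000e-04] turn 0.0004
[314.67087224 228.60635006]
[315.93444132 262.99672129]
```

View pics/w6.png

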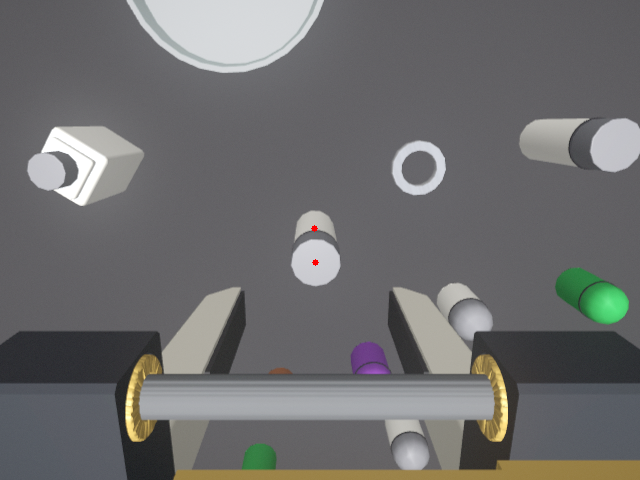

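Aligned: flat cap at (316,263), and tube A beyond at (608,145). Descend and grip.

Emit:
{"method": "apply_moves", "body": {"steps": [[[-0.001,0.08,0,0],[-0.001,0.16,0,0],[-0.001,0.206,0,0],[-0.001,0.206,0,0],[-0.001,0.206,0,0]]]}}

```text
t: 16.73
eef_pos: [0.5143, 0.0936, 0.0368]
tcp_rot: [[0.927, 0.014, 0.374], [-0.374, -0.001, 0.927], [0.013, -1.0, 0.004]]
ft_force: [-1.1, -0.4, 0.2]
width: 0.0603
```

Emit:
{"method": "apply_moves", "body": {"steps": [[[0,0,0,0],[0,0,0,0],[0,0,0,0],[0,0,0,0],[0,0,0,0],[0,0,0,0]]], "jaw": -1, "grip_force": 12}}

```text
t: 17.48
eef_pos: [0.5141, 0.0938, 0.0371]
tcp_rot: [[0.927, 0.013, 0.374], [-0.374, -0.001, 0.927], [0.013, -1.0, 0.004]]
ft_force: [-1.3, 1.2, 6.1]
width: 0.0279
```

```bash
python3 plan.py .5778 -.2394 -22 .15 .0405
```

```text
t 17.48 pos [0.5141 0.0938 0.0371] yaw -21.96 w 0.0279 F [-1.28  1.21  6.11]
0.15 [ 0.3701 -0.2237 -0.5695] turn 0.0004
0.0405 [ 0.3674 -0.0047 -0.5704] turn 0.0004
```

Emit:
{"method": "apply_moves", "body": {"steps": [[[0,-0.08,0,0],[0,-0.18,0,0],[0.02,-0.224,-0.03,0],[0.08,-0.224,-0.12,0],[0.14,-0.224,-0.22,0],[0.21,-0.224,-0.32,0],[0.27,-0.224,-0.42,0],[0.33,-0.224,-0.51,0],[0.36,-0.224,-0.555,0],[0.37,-0.224,-0.57,0],[0.37,-0.224,-0.57,0],[0.37,-0.224,-0.57,0],[0.37,-0.224,-0.57,0]]]}}

```text
t: 19.1
eef_pos: [0.5778, -0.2381, 0.1502]
tcp_rot: [[0.928, 0.013, 0.372], [-0.372, -0.0, 0.928], [0.012, -1.0, 0.005]]
ft_force: [-0.2, 0.2, 0.1]
width: 0.0278
```

```bash
python3 plan.py .5778 -.2394 -22 .06 .0413; python3 - <<'E'
from h import *
cv2.imwrite("pics/s7.png",imaging.camera("scene")[150:350,30:330,::-1].repeat(2,0).repeat(2,1))
cv2.imwrite("pics/w7.png",imaging.camera("top")[150:350,350:600,::-1].repeat(2,0).repeat(2,1))
E
```

```text
t 19.1 pos [ 0.5778 -0.2381  0.1502] yaw -21.86 w 0.0278 F [-0.22  0.2   0.11]
0.06 [-0.0012  0.1803 -0.0033] turn 0.0016
0.0413 [-0.0017  0.2177 -0.0035] turn 0.0016
```

View pics/s7.png

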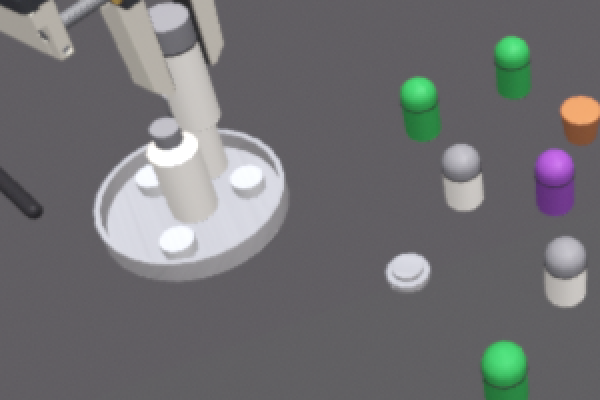

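Emit:
{"method": "apply_moves", "body": {"steps": [[[-0.001,0.06,-0.003,0],[-0.001,0.13,-0.003,0],[-0.001,0.18,-0.003,0],[-0.002,0.205,-0.003,0],[-0.002,0.217,-0.003,0],[-0.002,0.218,-0.003,0],[-0.002,0.219,-0.003,0],[-0.002,0.219,-0.003,0]]]}}

```text
t: 20.2
eef_pos: [0.5781, -0.2397, 0.0413]
tcp_rot: [[0.928, 0.014, 0.373], [-0.373, -0.001, 0.928], [0.014, -1.0, 0.005]]
ft_force: [-0.3, -0.7, -0.2]
width: 0.0276
```

```bash
python3 plan.py .5778 -.2394 -22 .0412; python3 - <<'E'
from h import *
cv2.imwrite("pics/s8.png",imaging.camera("scene")[150:350,30:330,::-1].repeat(2,0).repeat(2,1))
E
```

```text
t 20.2 pos [ 0.5781 -0.2397  0.0413] yaw -21.88 w 0.0276 F [-0.29 -0.67 -0.19]
0.0412 [-0.0008  0.0002  0.0004] turn 0.0013
```

View pics/s8.png

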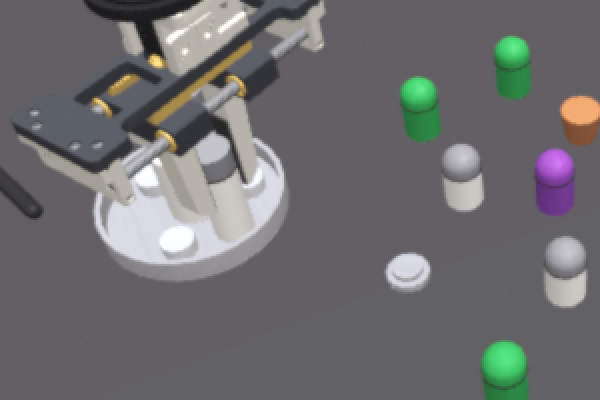

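Tube stands in the bay between the front and right posts (foot ~(235,235)). Release and lift.

Emit:
{"method": "apply_moves", "body": {"steps": [[[0,0,0,0],[0,0,0,0],[0,0,0,0],[0,0,0,0],[0,-0.06,0,0],[0,-0.16,0,0],[0,-0.25,0,0],[0,-0.25,0,0]]], "jaw": 0.3}}

```text
t: 21.25
eef_pos: [0.5778, -0.2405, 0.1696]
tcp_rot: [[0.928, 0.02, 0.373], [-0.373, -0.002, 0.928], [0.019, -1.0, 0.005]]
ft_force: [-0.2, 0.2, -0.7]
width: 0.0604
```

```bash
python3 plan.py .683 .0942 -22 .16 .14 .036; python3 - <<'E'
from h import *
cv2.imwrite("pics/s9.png",imaging.camera("scene")[150:350,30:330,::-1].repeat(2,0).repeat(2,1))
E
```

```text
t 21.25 pos [ 0.5778 -0.2405  0.1696] yaw -21.89 w 0.0604 F [-0.23  0.21 -0.75]
0.16 [-0.0548  0.0218  0.6995] turn 0.0012
0.14 [-0.0556  0.0618  0.6993] turn 0.0012
0.036 [-0.0596  0.2698  0.6982] turn 0.0012
```

View pics/s9.png

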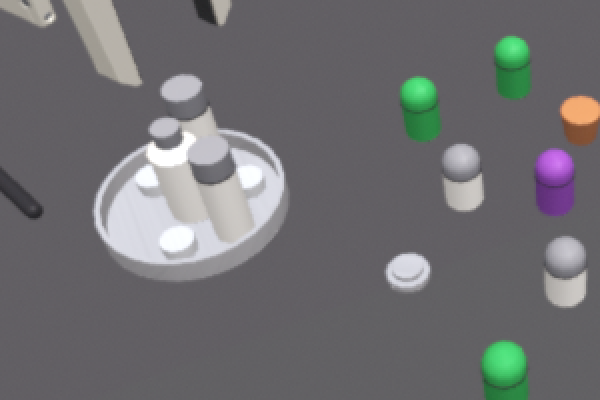

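Emit:
{"method": "apply_moves", "body": {"steps": [[[-0.01,0,0.08,0],[-0.02,0,0.19,0],[-0.03,0,0.3,0],[-0.04,0.02,0.41,0],[-0.045,0.04,0.52,0],[-0.05,0.055,0.62,0],[-0.056,0.062,0.69,0],[-0.056,0.062,0.7,0],[-0.056,0.062,0.7,0],[-0.056,0.062,0.7,0],[-0.056,0.062,0.7,0]]]}}

```text
t: 22.68
eef_pos: [0.6818, 0.0938, 0.1383]
tcp_rot: [[0.927, 0.017, 0.374], [-0.374, -0.002, 0.927], [0.017, -1.0, 0.005]]
ft_force: [-0.6, 1.3, -0.6]
width: 0.0602
```

```bash
python3 plan.py .683 .0942 -22 .14 .036;python3 - <<'E'
from h import *
c=imaging.calibration("wrist");im=imaging.camera("wrist")[:,:,::-1].copy()
for z in(0,.08):
  u=proj(c,[.683,.0942,z])[0]; print(u); cv2.circle(im,tuple(int(i) for i in u),3,(0,0,255),-1)
cv2.imwrite("pics/w10.png",im)
E
```

```text
t 22.68 pos [0.6818 0.0938 0.1383] yaw -21.99 w 0.0602 F [-0.58  1.31 -0.6 ]
0.14 [ 0.0021 -0.0034  0.0017] turn 0.0002
0.036 [-0.0014  0.2046  0.0006] turn 0.0002
[314.2954953  228.63460475]
[316.03479041 262.95857813]
```

View pics/w10.png

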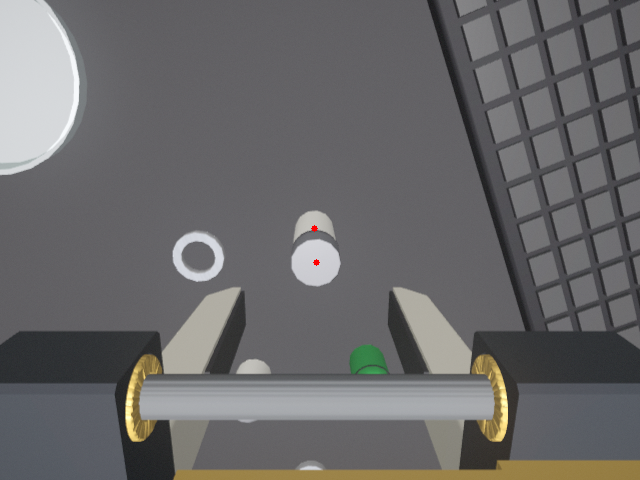

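Emit:
{"method": "apply_moves", "body": {"steps": [[[-0.001,0.08,0,0],[-0.001,0.16,0,0],[-0.001,0.205,0,0],[-0.001,0.205,0,0],[-0.001,0.205,0,0]]]}}

```text
t: 23.35
eef_pos: [0.6839, 0.0939, 0.037]
tcp_rot: [[0.927, 0.019, 0.374], [-0.374, -0.001, 0.927], [0.018, -1.0, 0.006]]
ft_force: [0.2, -0.2, -0.7]
width: 0.0605
```

Emit:
{"method": "apply_moves", "body": {"steps": [[[0,0,0,0],[0,0,0,0],[0,0,0,0],[0,0,0,0],[0,0,0,0],[0,0,0,0]]], "jaw": -1, "grip_force": 12}}

```text
t: 24.1
eef_pos: [0.6837, 0.0942, 0.0373]
tcp_rot: [[0.927, 0.018, 0.374], [-0.374, -0.001, 0.927], [0.017, -1.0, 0.006]]
ft_force: [-1.7, 1.1, 6.2]
width: 0.028
```

```bash
python3 plan.py .5874 -.308 38 .16 .0405
```

```text
t 24.1 pos [0.6837 0.0942 0.0373] yaw -21.98 w 0.028 F [-1.67  1.08  6.18]
0.16 [ 0.1268 -0.2482 -0.8165] turn -0.6665
0.0405 [ 0.1226 -0.0093 -0.8179] turn -0.6665
```

Emit:
{"method": "apply_moves", "body": {"steps": [[[0,-0.08,0,0],[0,-0.18,0,0],[0.01,-0.248,-0.03,-0.05],[0.02,-0.248,-0.12,-0.15],[0.03,-0.248,-0.23,-0.25],[0.05,-0.248,-0.34,-0.35],[0.07,-0.248,-0.45,-0.45],[0.09,-0.248,-0.56,-0.55],[0.1,-0.248,-0.66,-0.62],[0.115,-0.248,-0.75,-0.667],[0.127,-0.248,-0.8,-0.667],[0.127,-0.248,-0.816,-0.667],[0.127,-0.248,-0.816,-0.667],[0.127,-0.248,-0.816,-0.667],[0.127,-0.248,-0.816,-0.667],[0.127,-0.248,-0.816,-0.667]]]}}

```text
t: 26.1
eef_pos: [0.588, -0.307, 0.16]
tcp_rot: [[0.787, 0.019, -0.617], [0.617, -0.001, 0.787], [0.014, -1.0, -0.012]]
ft_force: [-0.8, -0.6, -0.8]
width: 0.0277
```

```bash
python3 plan.py .5874 -.308 38 .16 .06 .0415; python3 - <<'E'
from h import *
cv2.imwrite("pics/w11.png",imaging.camera("wrist")[:,:,::-1])
E
```

```text
t 26.1 pos [ 0.588 -0.307  0.16 ] yaw 38.13 w 0.0277 F [-0.79 -0.6  -0.8 ]
0.16 [-0.0022 -0.0001 -0.0009] turn 0.0014
0.06 [-0.0051  0.1999  0.0015] turn 0.0014
0.0415 [-0.0056  0.2369  0.002 ] turn 0.0014
```

View pics/w11.png

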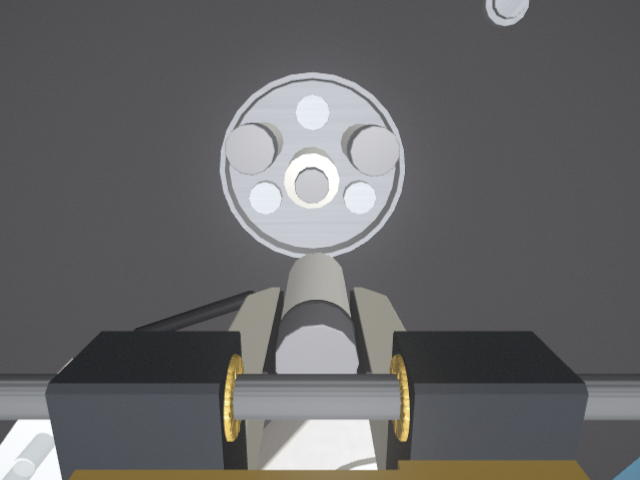

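```bash
python3 - <<'E'
from h import *
a=cv2.imread('pics/top0.png');cv2.imwrite('pics/top0d.png',cv2.resize(a[40:300,420:640],None,fx=2.3,fy=2.3,interpolation=2))
c=imaging.calibration("top")
for uv in [(545,175),(537,72),(537,80),(552,62)]:
  for z in(0,.05,.1): print(uv,z,np.round(onplane(c,uv,z),3))
w=imaging.calibration("wrist"); print(np.round(w["cam_to_world"],3))
for uv in [(265,440),(370,440),(320,415)]:
  for z in (.05,.1): print(uv,z,np.round(onplane(w,uv,z),3))
cv2.imwrite("pics/s12.png",imaging.camera("scene")[:,:,::-1])
E
```

```text
(545, 175) 0 [ 0.671 -0.393  0.   ]
(545, 175) 0.05 [ 0.659 -0.368  0.05 ]
(545, 175) 0.1 [ 0.646 -0.343  0.1  ]
(537, 72) 0 [ 0.856 -0.388  0.   ]
(537, 72) 0.05 [ 0.832 -0.364  0.05 ]
(537, 72) 0.1 [ 0.808 -0.339  0.1  ]
(537, 80) 0 [ 0.841 -0.387  0.   ]
(537, 80) 0.05 [ 0.818 -0.363  0.05 ]
(537, 80) 0.1 [ 0.795 -0.339  0.1  ]
(552, 62) 0 [ 0.874 -0.416  0.   ]
(552, 62) 0.05 [ 0.849 -0.39   0.05 ]
(552, 62) 0.1 [ 0.824 -0.364  0.1  ]
[[ 0.787  0.589  0.187  0.538]
 [ 0.617 -0.757 -0.214 -0.248]
 [ 0.015  0.284 -0.959  0.324]
 [ 0.     0.     0.     1.   ]]
(265, 440) 0.05 [ 0.659 -0.459  0.05 ]
(265, 440) 0.1 [ 0.637 -0.421  0.1  ]
(370, 440) 0.05 [ 0.724 -0.41   0.05 ]
(370, 440) 0.1 [ 0.69 -0.38  0.1 ]
(320, 415) 0.05 [ 0.678 -0.415  0.05 ]
(320, 415) 0.1 [ 0.653 -0.385  0.1  ]
```

View pics/top0d.png

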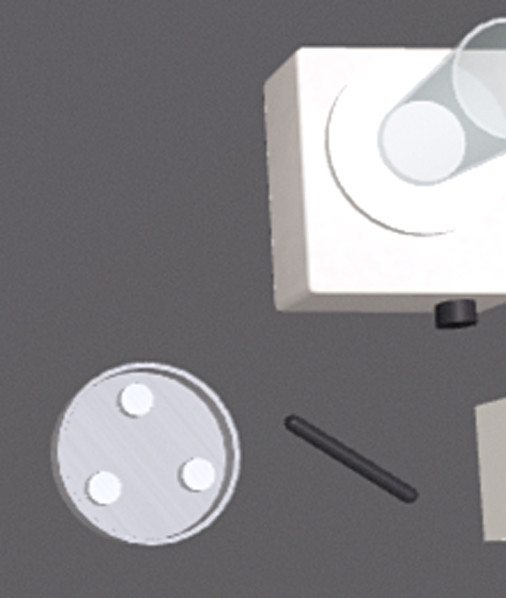

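View pics/s12.png

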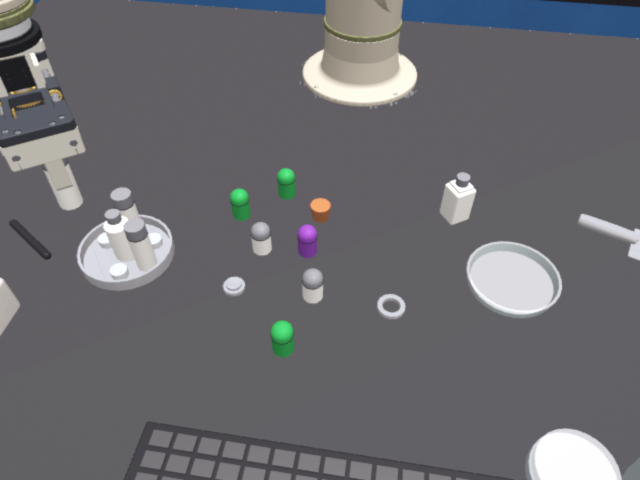

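Emit:
{"method": "apply_moves", "body": {"steps": [[[-0.002,0.06,-0.001,0],[-0.003,0.13,0.001,0],[-0.004,0.19,0.001,0],[-0.005,0.22,0.002,0],[-0.005,0.234,0.002,0],[-0.005,0.238,0.002,0],[-0.005,0.238,0.002,0],[-0.005,0.238,0.002,0]]]}}

```text
t: 27.2
eef_pos: [0.5879, -0.3084, 0.0417]
tcp_rot: [[0.787, 0.02, -0.617], [0.617, -0.001, 0.787], [0.015, -1.0, -0.013]]
ft_force: [-0.1, 0.2, 0.4]
width: 0.0278
```

```bash
python3 plan.py .5874 -.308 38 .0413; python3 - <<'E'
from h import *
cv2.imwrite("pics/w13.png",imaging.camera("wrist")[:,:,::-1])
E
```

```text
t 27.2 pos [ 0.5879 -0.3084  0.0417] yaw 38.1 w 0.0278 F [-0.11  0.23  0.41]
0.0413 [-0.0003  0.0008  0.0013] turn 0.0011
```

View pics/w13.png

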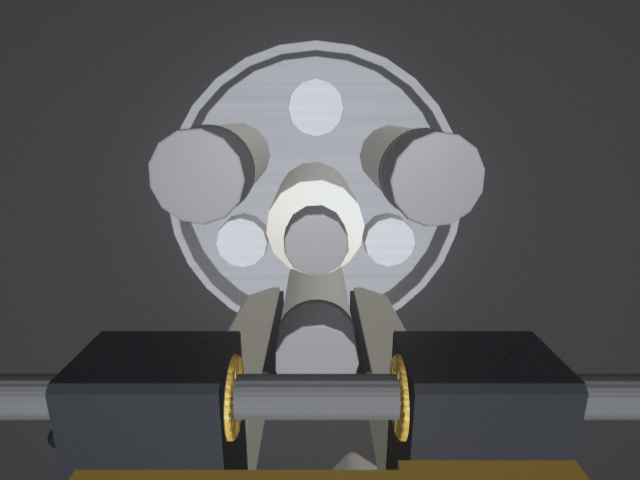

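Emit:
{"method": "apply_moves", "body": {"steps": [[[0,0.001,0.001,0],[0,0.001,0.001,0]]]}}

```text
t: 27.5
eef_pos: [0.5878, -0.3083, 0.0415]
tcp_rot: [[0.787, 0.02, -0.617], [0.617, -0.002, 0.787], [0.015, -1.0, -0.014]]
ft_force: [0.1, -0.4, 2.9]
width: 0.0276
```

Emit:
{"method": "apply_moves", "body": {"steps": [[[0,0,0,0],[0,0,0,0],[0,0,0,0],[0,0,0,0],[0,-0.06,0,0],[0,-0.16,0,0],[0,-0.26,0,0],[0,-0.3,0,0],[0,-0.3,0,0]]], "jaw": 0.3}}

```text
t: 28.62
eef_pos: [0.5855, -0.3084, 0.1932]
tcp_rot: [[0.787, 0.023, -0.617], [0.617, -0.003, 0.787], [0.017, -1.0, -0.017]]
ft_force: [-0.8, 0.3, -1.2]
width: 0.0609
```

```bash
python3 plan.py .5 .0 38 .25;  python3 - <<'E'
from h import *
cv2.imwrite("pics/w14.png",imaging.camera("wrist")[:,:,::-1])
E
```

```text
t 28.62 pos [ 0.5855 -0.3084  0.1932] yaw 38.1 w 0.0609 F [-0.85  0.33 -1.25]
0.25 [ 0.2478 -0.1194  0.5889] turn 0.0011
```

View pics/w14.png

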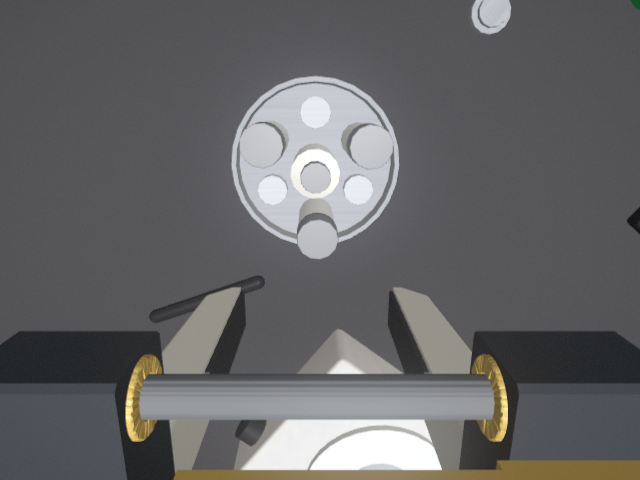

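All three tubes and the bottle form the cluster (tubes at (263,145), (370,146), (317,240); bottle (315,175)). I'll back away and verify from the fixed cameras.

Emit:
{"method": "apply_moves", "body": {"steps": [[[0.05,-0.06,0.1,0],[0.1,-0.12,0.2,0],[0.15,-0.12,0.3,0],[0.19,-0.12,0.4,0],[0.22,-0.12,0.5,0],[0.25,-0.12,0.59,0],[0.25,-0.12,0.59,0],[0.25,-0.12,0.59,0],[0.25,-0.12,0.59,0],[0.25,-0.12,0.59,0]]]}}

```text
t: 29.92
eef_pos: [0.5001, 0.0004, 0.2489]
tcp_rot: [[0.788, 0.021, -0.615], [0.615, -0.002, 0.788], [0.015, -1.0, -0.015]]
ft_force: [0.2, 0.5, -1.1]
width: 0.0605
```

```bash
python3 - <<'E'
from fit import *
I={n:imaging.camera(n) for n in("top","scene")}
cv2.imwrite("pics/t15.png",cv2.resize(I["top"][170:300,410:560,::-1],None,fx=4,fy=4,interpolation=2))
cv2.imwrite("pics/s15.png",cv2.resize(I["scene"][140:340,30:350,::-1],None,fx=2.4,fy=2.4,interpolation=2))
s=robot.state(); print(s["t"],s["eef_pos"],s["ft_force"])
E
```

```text
30.025 [0.5000623  0.00073638 0.24907487] [ 0.88172714  0.86570535 -1.23112338]
```

View pics/t15.png

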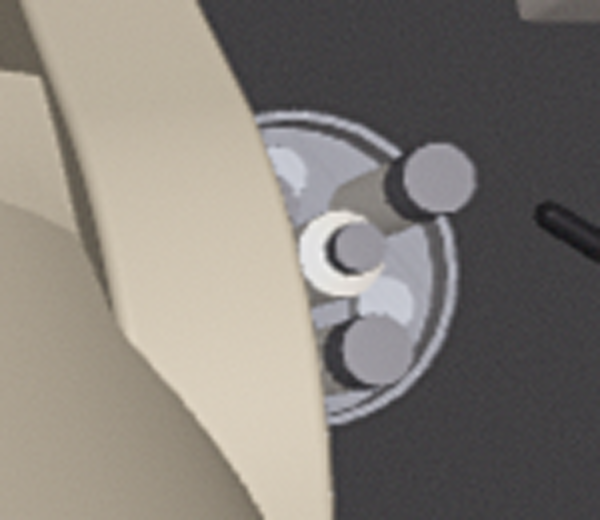

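View pics/s15.png

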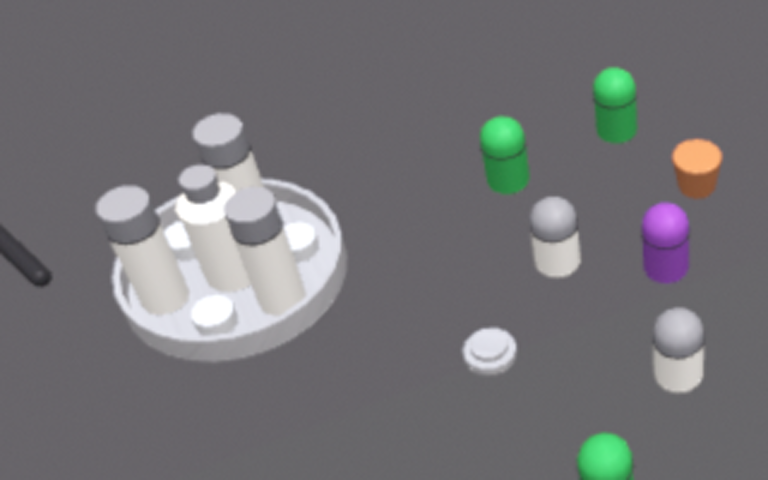

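```bash
python3 - <<'E'
from fit import *
c=imaging.calibration("scene"); im=cv2.imread("pics/s15.png").copy()
for m,x,y in [(tube,.5778,-.2394),(tube,.5232,-.2821),(tube,.5874,-.308),(bottle,.5628,-.2765)]:
    q=(proj(c,m+[x,y,.004])-[30,140]+.5)*2.4-.5
    cv2.polylines(im,[cv2.convexHull(np.round(q).astype(np.int32))],True,(0,0,255),1)
cv2.imwrite("pics/s16.png",im)
E
```

```text
(no output)
```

View pics/s16.png

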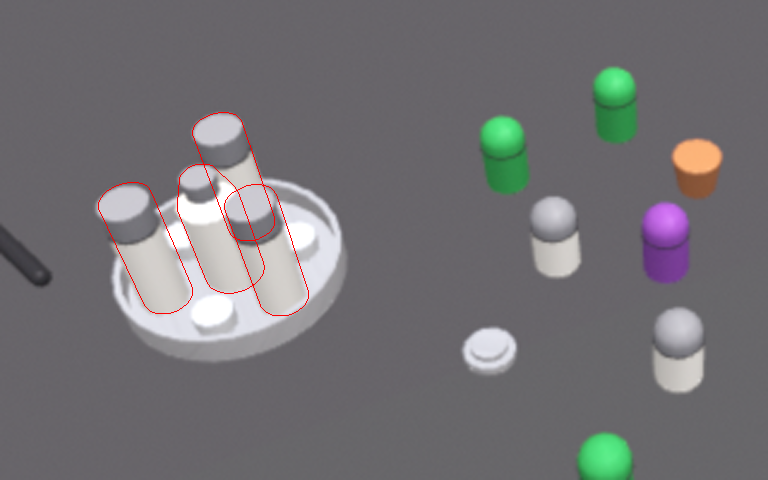

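The outlines of upright models at the intended spots match the picture, so everything stands upright and in place. Handing in.

```bash
python3 -c "
from station import robot
print(robot.hand_in())"
```

```text
the job is handed in; nothing more can be done
None
```

The caddy is packed as asked and the job was handed in at about 30 s. The round bottle went into the middle first. The three tall flat-capped tubes then went one into each gap between the posts.

**Final pictures:** the wrist picture, taken just after the last release, shows all three tubes and the bottle in a hexagonal cluster with the posts. In the last scene picture, outlines of upright tubes and bottle at the planned positions match what is seen to about 1–2 mm.

**Limits of the checks:**
- In the last top picture the arm hid one tube, so that view confirmed only two of the three.
- The tool had tilted about 1–1.5° by the last placements. The released tubes still match upright outlines.

**Other objects:** the stubby domed tubes, the square bottle and the coloured look-alikes were not touched. Wrist force readings stayed under about 7 N.

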